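# Wedge a metal sample tight in the bench clamp

### The job

A brass sample block stands loose in the steel wedge clamp on the lab bench. Take the large aluminium wedge from the grey stand, set it thin end down in the clamp's tapering slot, and tap or press it down until it stops and the jaw grips the sample tight. Leave the wedge standing upright in the slot and let go.

Things in the scene. Friction and masses are not known exactly. Their poses are not given: they have to be found in the camera images.
- wedge: Large aluminium wedge, 80 tall, 115 g, thin end down in a pocket of a grey stand 32 high (foot 10 above the bench). 36 wide along y (parallel faces, to grip); along x tapers both sides alike from 8 at the foot to 30.5 at the top. Half turn about z: same. Origin: foot centre, z up. Pockets beside it, 58 apart, hold a flat bar (top 14 x 36) and a small wedge (top 22 x 22), which do not fit. All mm.
- clamp: Steel clamp. Origin: at bench level under the slot's middle; z up, x across the slot. From -x: end cheek, sample, sliding jaw, slot, slot cheek (outer face x=+29 mm), all 60 wide in y, tops 75 mm up. Slot runs along y, ends open, 17.7 mm at the mouth, walls lean out 8 deg each; it takes the wedge with x along x. Wedge set in loose: foot about 40 mm above bench; driven tight: about 22 to 25 mm.
- jaw: Sliding steel jaw between sample and slot. Its frame coincides with the clamp's at the start (open) and moves along the clamp's -x as the wedge goes down; after 4.5 to 5 mm it meets the sample and stops. Slight friction, no spring: a downward push of 4 to 10 N on the wedge starts it; end with a push of 15 N or more for a tight grip. The locked wedge sits 2.5 mm nearer the sample.
- coupon: The brass sample, an upright block 20 mm (x) x 40 mm (y) x 56 mm tall, 340 g, standing on the clamp's 12 mm base plate, close against the end cheek, with a gap of about 4.5 mm to the jaw. Origin: centre of its underside, 44 mm to -x of the clamp's origin.

How it is judged (in metres and radians):
At the end, for the whole second after the job is handed in: The wedge is at rest in the slot, upright and in line within 10 degrees, within 18 mm of the slot's middle, foot under 29 mm above the bench; the jaw has moved over 4 mm and squeezes the sample, upright between jaw and end cheek, with over 0.8 N (z of wedge in the frame of clamp below 0.029 m and horizontal distance between wedge and clamp below 0.018 m and angle between wedge's own z axis and vertical below 0.17 rad and angle between the x axis of wedge and the x axis of clamp, either way round below 0.17 rad and x of jaw in the frame of clamp below -0.004 m and contact force between jaw and coupon above 0.8 N and angle between coupon's own z axis and vertical below 0.1 rad and horizontal distance between coupon and clamp below 0.065 m and linear speed of wedge below 0.01 m/s); the robot touches nothing.
It also fails if it takes over 58 s, if anything falls off the work surface, if the arm or the gripper's body presses on something with over 40 N, if the wrist force passes 120 N, or if a joint passes its speed limit or range.

### The arm

A 6-joint arm with a two-finger parallel gripper is mounted at the origin on the work surface. World frame = base frame: x ahead of the robot, y to its left, z up, the work surface at z = 0. Lengths are in mm, angles in degrees, forces in N, time in s.
With the tool pointing down it reaches from about 300 to 850 mm from the base axis. Payload 4.2 kg.
Tool frame: the origin (TCP) lies between the finger pads; the fingertips stand 22 mm ahead of it and the grasp point (between the pads) lies 3 mm ahead of it; z points along the fingers, y is the direction in which the jaws open and shut (so a half turn about z gives the same grasp; the last joint's range is limited). The gripper opens to 91 mm and grips with 3 to 60 N. Pads are 32 mm wide; open, the fingers measure 118 mm over their backs; the gripper's body (76 mm by 178 mm) begins 60 mm behind the grasp point.
Start: joints at [-68.182, 18.312, 89.639, -0, 72.044, -1.146], TCP at [224.343, -529.444, 235.976] pointing down, gripper open.
Joint ranges: [-177.97, 177.97], [-48.28, 115.42], [12.27, 149.76], [-77.06, 257.06], [2.81, 150.46], [-146.56, 146.56]. Speed limits (degrees/s): [147.25, 147.25, 180, 180, 180, 180].

### API

Orientations are given as [roll, pitch, yaw] about the fixed x, y, z axes, in that order (R = Rz(yaw) Ry(pitch) Rx(roll)).
In Python, from workcell import * gives the robot as it stands.
- The arm moves only by the shell command python3 -m jog 'ROWS' [OPENING] [FORCE]. ROWS is text: rows parted by semicolons, each of 6 numbers parted by spaces: the shift along the tool's x, y, z in units of 0.5 m (1.0 is 0.5 m), then the turn, a rotation vector about the tool's x, y, z in units of pi/2 rad (1.0 is pi/2 rad). A call has 1 to 20 rows; each row is the pose to reach, as a shift and turn from the pose measured when the call began, along the tool's axes at that moment; what a row does not reach only later rows make up. A row lasts 1/12 s, in which the tool goes at most 41.7 mm and 7.16 degrees, less where a joint would pass 70% of its speed; a pose out of reach is approached as far as the arm can. A call with a number of a shift or a turn outside -1 to 1 is refused whole. A call with a gripper value outside its range is refused whole. OPENING is the opening, from -1 (shut) to 1 (fully open), set as the call begins (- or left out, the last holds). The fingers move at their own pace and stop on an object; FORCE is the grip in N (left out, the last holds). Time passes only in rows, so rows that repeat a pose let the fingers close. It gives the time, the measured TCP pose, the force and the opening at its end, in the units of the state.
- state(): the state, without advancing time (a new reading comes with each control period).
- grab_frame(name): name is "scene" or "side" or "wrist"; returns the picture (384x512x3 uint8, red, green, blue); there is no depth.
- calibration(name): a dict with "mtx" (3x3 intrinsics, pixels), "rvec" (rotation vector, rad) and "tvec" (3), from world to camera coordinates, as OpenCV has them. Camera axes: x right, y down, z forward; pixel columns grow to the right and rows downward; lengths in mm; the calibration is good to about 2 mm. A picture is of the moment at which its call begins: read the wrist's pose just before it. calibration takes no time and is no camera call; for the wrist camera it gives the pose at the moment of the call.
- job_done(): hands the job in, once; it reports no verdict.
Trained networks look in the newest picture that a camera, given by its name, has taken for a name from the list of things; names that differ only in an ending like _2 or _b are one class to them, and where a whole thing is asked for, a point or a joint stands for the part that bears it (a point fixed in the world has none). Each returns a list of dicts, best first, with "confidence" (0 to 1); they miss things now and then, are a little off and sometimes report something else, mostly with a low value. They report only what shows in the picture. A call takes as long as a camera call.
- spot_in(query, camera): "rect" ([left, top, right, bottom] in pixels, round what is visible of it).
- tip_of(query, camera): "location" ([column, row] in pixels: a listed point, or the origin of a listed thing).
The state is a dict: "time_s": time; "qpos": joint angles; "qvel": joint speeds; "effort": joint torques, N m; "ee_pos": TCP position; "ee_rot": TCP orientation; "force": force on the tool from outside, world axes, zero at the start; "torque": the same for the moment, N m; "gripper_width": finger opening in mm.
Only numpy, scipy, OpenCV 4.12 (cv2) and the standard library are available. Lean on these libraries where they do the work, as an engineer would, in place of code of your own. Each camera call takes 0.05 s, during which the arm holds its last target. There are 200 camera calls.

## Working session

There is one attempt and no reset: what is moved stays moved. The work goes in short steps, Python scripts to look and compute and a shell command to move; the robot and the scene stay as the last step left them, time stands still between calls to the robot, and variables do not carry over. Pictures are saved under pics/ and viewed, about 8 in all and at most 12, crops included, and the job is handed in when it is done.

```bash
mkdir -p pics; python3 - <<'E'
from workcell import *
import cv2,numpy as np
a=grab_frame("scene")
b=grab_frame("side")
for c in("scene","side"):
    for q in("wedge","clamp","jaw","coupon"):
        print(c,q,[(np.round(d["location"]).tolist(),round(d["confidence"],2)) for d in tip_of(q,c)[:2]],[(np.round(d["rect"]).tolist(),round(d["confidence"],2)) for d in spot_in(q,c)[:2]])
    k=calibration(c);R=cv2.Rodrigues(np.array(k["rvec"]))[0];print(k["mtx"],(-R.T@np.array(k["tvec"]).ravel()).round(),R[2].round(2))
cv2.imwrite("pics/a.png",cv2.resize(np.vstack([a,b])[:,:,::-1],None,fx=.78,fy=.78) if 0 else np.hstack([a,b])[:,:,::-1][:, :, :] if 0 else a[:,:,::-1]);cv2.imwrite("pics/b.png",b[:,:,::-1])
s=state();print(s)
E
```

```text
scene wedge [([316.0, 176.0], 0.76)] [([311.0, 141.0, 333.0, 177.0], 0.74)]
scene clamp [([180.0, 257.0], 0.85)] [([128.0, 207.0, 214.0, 284.0], 0.57), ([152.0, 215.0, 171.0, 249.0], 0.42)]
scene jaw [([184.0, 258.0], 0.57)] [([157.0, 216.0, 186.0, 262.0], 0.77)]
scene coupon [([163.0, 242.0], 0.49)] [([151.0, 214.0, 172.0, 249.0], 0.84)]
[[421.41948966   0.         256.25968843]
 [  0.         421.41948966 195.06534353]
 [  0.           0.           1.        ]] [ 980. -448.  621.] [-0.48  0.56 -0.68]
side wedge [([237.0, 143.0], 0.76)] [([228.0, 103.0, 251.0, 142.0], 0.58)]
side clamp [([284.0, 293.0], 0.6), ([289.0, 294.0], 0.29)] [([221.0, 238.0, 331.0, 350.0], 0.93)]
side jaw [([287.0, 296.0], 0.91)] [([260.0, 252.0, 300.0, 311.0], 0.6)]
side coupon [([264.0, 305.0], 0.77)] [([252.0, 270.0, 277.0, 313.0], 0.58)]
[[453.82747555   0.         258.07505606]
 [  0.         453.82747555 192.26369203]
 [  0.           0.           1.        ]] [ 381. -500.  561.] [ 0.26  0.68 -0.68]
{'time_s': 0.9, 'qpos': array([-6.81817681e+01,  1.83098693e+01,  8.96392536e+01,  1.43655755e-03,
        7.20420232e+01, -1.14563743e+00]), 'qvel': array([ 0.0198994 ,  0.00079411, -0.10233634, -0.02607698, -0.02615511,
        0.01078645]), 'effort': array([ 1.37713403e-03, -4.12335062e+01, -2.32233649e+01,  7.29423040e-02,
        3.77884030e-02, -4.64090952e-07]), 'ee_pos': array([ 224.35419835, -529.44615794,  235.9945815 ]), 'ee_rot': array([ 1.79991121e+02, -1.18934511e-03,  2.29634267e+01]), 'force': array([ 0.08417535, -0.37583697, -0.36176179]), 'torque': array([ 0.03481446,  0.00159901, -0.00219116]), 'gripper_width': 91.16693434207887}
```

View pics/a.png

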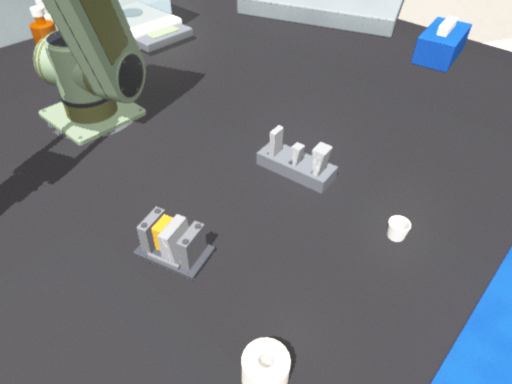

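View pics/b.png

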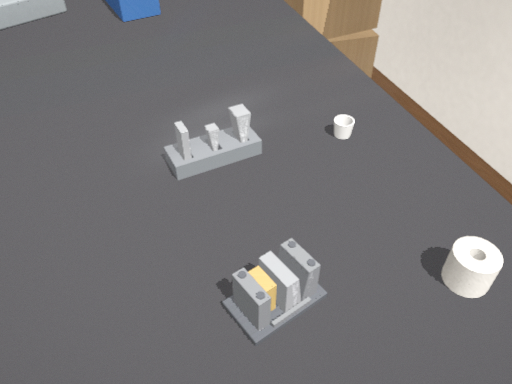

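The scene view shows the clamp around (175,240) and the stand with the large wedge at its right end, top near (321,150). In the side view the wedge top is near (240,110) and the clamp is at (275,285). Next I triangulate roughly.

```bash
cat > h.py <<'E'
from workcell import *
import cv2,numpy as np
from scipy.spatial.transform import Rotation as Ro
def cam(c):
    k=calibration(c);return np.array(k["mtx"]),cv2.Rodrigues(np.array(k["rvec"]))[0],np.array(k["tvec"]).ravel()
def ray(c,p,K=None):
    M,R,t=K or cam(c);return -R.T@t,R.T@np.linalg.inv(M)@[*p,1]
def onz(c,p,z,K=None):
    o,d=ray(c,p,K);return (o+d*(z-o[2])/d[2]).round(1)
def tri(p,q):
    P=[(lambda M,R,t:M@np.c_[R,t])(*cam(c)) for c in("scene","side")]
    X=cv2.triangulatePoints(P[0],P[1],np.float64(p),np.float64(q)).ravel();return (X[:3]/X[3]).round(1)
def rows(target,yaw):
    "tool-axes shift (units) to world target [x,y,z], rotation vec units to tool-down yaw"
    s=state();R=Ro.from_euler("xyz",s["ee_rot"],degrees=True);T=Ro.from_euler("xyz",[180,0,yaw],degrees=True)
    return (R.inv().apply(np.array(target)-s["ee_pos"])/500).round(4),((R.inv()*T).as_rotvec()/(np.pi/2)).round(4)
E
python3 - <<'E'
from h import *
print("wedge foot",tri((316,176),(237,143)),"clamp",tri((180,257),(284,293)),"jaw",tri((184,258),(287,296)),"coupon",tri((163,242),(264,305)))
print("wedge top",tri((321.5,150),(240,110)))
for n,p,q in(("bar",(277,132),(181,128)),("small",(298,147),(212,130))):print(n,tri(p,q))
# stand bench corners, clamp top ends
for n,p,z in(("stand R front",(320,187),0),("stand L front",(258,167),0)):print(n,onz("scene",p,z))
for n,p,z in(("side standL",(177,173),0),("side standR",(261,155),0),("clampbase L",(244,331),0),("clampbase R",(326,294),0)):print(n,onz("side",p,z))
for n,p in(("endch",(152,217)),("slotch",(192,233))):print(n,onz("scene",p,75))
for n,p in(("endch",(251,285)),("slotch",(301,256))):print(n,onz("side",p,75))
M,R,t=cam("wrist");s=state();Rt=Ro.from_euler("xyz",s["ee_rot"],degrees=True)
print("wristcam in tool",Rt.inv().apply(-R.T@t-s["ee_pos"]).round(),Rt.inv().apply(R[2]).round(2),M[0,0])
E
```

```text
wedge foot [600.9 196.3  11.1] clamp [ 550.7 -160.9    5. ] jaw [ 555.  -158.6   -2.3] coupon [ 512.8 -171.9   19. ]
wedge top [607.7 191.   90.2]
bar [491.5 182.7  84.6]
small [548.8 187.   66. ]
stand R front [624.3 180.3   0. ]
stand L front [476.2 138.1   0. ]
side standL [468.9 164.6   0. ]
side standR [637.3 158.8   0. ]
clampbase L [ 477.  -191.8    0. ]
clampbase R [ 608.8 -178.3    0. ]
endch [ 493.9 -170.6   75. ]
slotch [ 575.3 -147.5   75. ]
endch [ 494.4 -174.7   75. ]
slotch [ 574.5 -154.4   75. ]
wristcam in tool [  85.   -1. -149.] [-0.3   0.    0.96] 280.3382920225631
```

```bash
python3 - <<'E'
from h import *
print(*rows([545,-163,250],14))
E
```

```text
[ 0.8764 -0.4246 -0.0281] [ 0.0001 -0.      0.0996]
```

```bash
r=1; python3 -m jog '0.876 -0.425 -0.028 0 0 0.1;0.876 -0.425 -0.028 0 0 0.1;0.876 -0.425 -0.028 0 0 0.1;0.876 -0.425 -0.028 0 0 0.1;0.876 -0.425 -0.028 0 0 0.1;0.876 -0.425 -0.028 0 0 0.1;0.876 -0.425 -0.028 0 0 0.1;0.876 -0.425 -0.028 0 0 0.1;0.876 -0.425 -0.028 0 0 0.1;0.876 -0.425 -0.028 0 0 0.1;0.876 -0.425 -0.028 0 0 0.1;0.876 -0.425 -0.028 0 0 0.1;0.876 -0.425 -0.028 0 0 0.1;0.876 -0.425 -0.028 0 0 0.1;0.876 -0.425 -0.028 0 0 0.1;0.876 -0.425 -0.028 0 0 0.1;0.876 -0.425 -0.028 0 0 0.1;0.876 -0.425 -0.028 0 0 0.1'
python3 - <<'E'
from h import *
s=state();print(s["ee_pos"],s["ee_rot"])
K=cam("wrist");a=grab_frame("wrist")
np.savez("clampK.npz",*K)
cv2.imwrite("clampraw.png",a[:,:,::-1])
for q in("clamp","jaw","coupon"):print(q,[(np.round(d["location"]).tolist(),round(d["confidence"],2)) for d in tip_of(q,"wrist")[:2]],[np.round(d["rect"]).tolist() for d in spot_in(q,"wrist")[:1]])
M,R,t=K;p=cv2.projectPoints(np.float64([[[545,-163,75]]]),R,t,M,None)[0].ravel();print(p)
x,y=[int(v) for v in p];x0,y0=max(0,x-100),max(0,y-75)
c=a[y0:y0+150,x0:x0+200];print(x0,y0)
cv2.imwrite("pics/c.png",cv2.resize(c[:,:,::-1],None,fx=4,fy=4,interpolation=cv2.INTER_CUBIC))
E
```

```text
time_s: 2.4
ee_pos: [544.1, -163.9, 250.1]
ee_rot: [180.0, -0.0, 13.9]
force: [0.2, 0.7, -0.5]
gripper_width: 90.8
[ 544.06524658 -163.89213265  250.13299683] [ 1.79984538e+02 -3.67616144e-03  1.38613782e+01]
clamp [([252.0, 154.0], 0.86)] [[222.0, 121.0, 282.0, 221.0]]
jaw [([250.0, 152.0], 0.78)] [[226.0, 155.0, 280.0, 193.0]]
coupon [] [[234.0, 189.0, 263.0, 206.0]]
[254.83914751 175.35544398]
154 100
```

View pics/c.png

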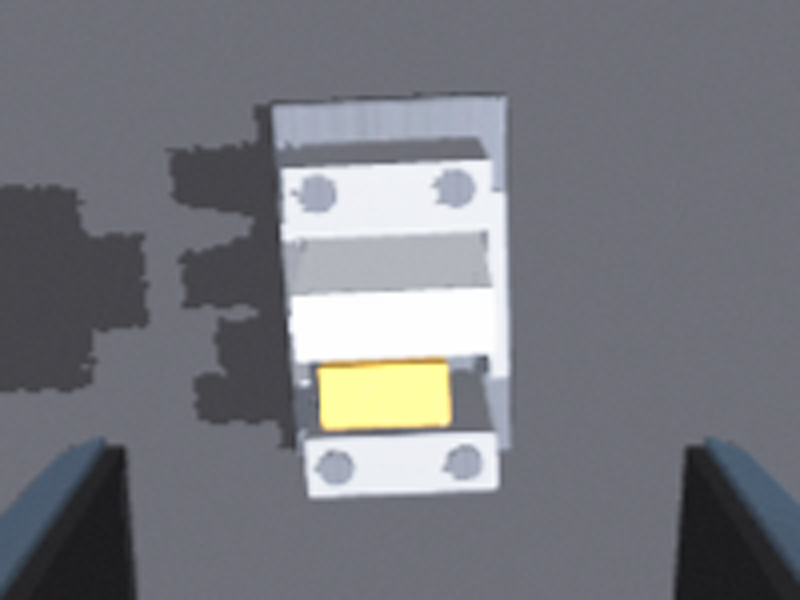

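The clamp shows clearly from above. In crop pixels, the slot mouth lies between the cheek's inner edge (282,239)-(489,231) and the jaw edge (291,296)-(494,288). The sample stands between the jaw and the end cheek. Next I compute its pose on z=75.

```bash
python3 - <<'E'
from h import *
z=np.load("clampK.npz");K=tuple(z[k] for k in z.files)
f=lambda p:onz("",((p[0]+.5)/4-.5+154,(p[1]+.5)/4-.5+100),75,K)
L=[("co",(280,170),(490,160)),("ci",(282,239),(489,231)),("js",(291,296),(494,288)),("jb",(296,363),(494,356)),("ei",(304,437),(498,431)),("eo",(307,498),(498,489))]
mid={}
for n,p,q in L:
    a,b=f(p),f(q);d=a-b;mid[n]=(a+b)/2;print(n,a,b,"len",np.linalg.norm(d).round(1),"yawx",np.degrees(np.arctan2(-(b-a)[0],(b-a)[1])).round(1),mid[n])
print("slot mid",(mid["ci"]+mid["js"])/2,"mouth",np.linalg.norm(mid["ci"]-mid["js"]))
d=mid["co"]-mid["eo"];print("axis yaw",np.degrees(np.arctan2(d[1],d[0])),np.linalg.norm(d))
print(*rows([600,190,250],3))
E
```

```text
co [ 574.7 -118.7   75. ] [ 591.9 -176.6   75. ] len 60.4 yawx -163.5 [ 583.3  -147.65   75.  ]
ci [ 555.2 -123.4   75. ] [ 572.  -181.7   75. ] len 60.7 yawx -163.9 [ 563.6  -152.55   75.  ]
js [ 539.  -129.6   75. ] [ 555.8 -187.6   75. ] len 60.4 yawx -163.8 [ 547.4 -158.6   75. ]
jb [ 518.9 -135.4   75. ] [ 535.4 -193.2   75. ] len 60.1 yawx -164.1 [ 527.15 -164.3    75.  ]
ei [ 496.  -142.9   75. ] [ 512.2 -200.7   75. ] len 60.0 yawx -164.3 [ 504.1 -171.8   75. ]
eo [ 476.1 -148.2   75. ] [ 493.5 -205.8   75. ] len 60.2 yawx -163.2 [ 484.8 -177.    75. ]
slot mid [ 555.5   -155.575   75.   ] mouth 17.29284534135436
axis yaw 16.592453845537925 102.77972805957403
[ 2.777e-01 -6.585e-01 -1.000e-04] [ 1.000e-04 -0.000e+00  1.217e-01]
```

```bash
python3 -m jog '0.278 -0.658 0 0 0 0.122;0.278 -0.658 0 0 0 0.122;0.278 -0.658 0 0 0 0.122;0.278 -0.658 0 0 0 0.122;0.278 -0.658 0 0 0 0.122;0.278 -0.658 0 0 0 0.122;0.278 -0.658 0 0 0 0.122;0.278 -0.658 0 0 0 0.122;0.278 -0.658 0 0 0 0.122;0.278 -0.658 0 0 0 0.122;0.278 -0.658 0 0 0 0.122;0.278 -0.658 0 0 0 0.122;0.278 -0.658 0 0 0 0.122;0.278 -0.658 0 0 0 0.122'
python3 - <<'E'
from h import *
s=state();print(s["ee_pos"],s["ee_rot"])
K=cam("wrist");a=grab_frame("wrist")
np.savez("wK.npz",*K)
print([(np.round(d["location"]).tolist(),round(d["confidence"],2)) for d in tip_of("wedge","wrist")[:2]],[np.round(d["rect"]).tolist() for d in spot_in("wedge","wrist")[:1]])
M,R,t=K;p=cv2.projectPoints(np.float64([[[590,190,90]]]),R,t,M,None)[0].ravel();print(p)
x,y=[int(v) for v in p];x0,y0=max(0,x-100),max(0,y-75)
c=a[y0:y0+150,x0:x0+200];print(x0,y0)
cv2.imwrite("pics/d.png",cv2.resize(c[:,:,::-1],None,fx=4,fy=4,interpolation=cv2.INTER_CUBIC))
E
```

```text
time_s: 3.92
ee_pos: [600.2, 188.4, 250.2]
ee_rot: [180.0, -0.0, 2.9]
force: [0.0, 0.4, -0.2]
gripper_width: 91.2
[600.22705361 188.38183042 250.17095868] [ 1.79979182e+02 -8.75328778e-03  2.86935868e+00]
[([255.0, 160.0], 0.76)] [[233.0, 158.0, 267.0, 187.0]]
[253.6511995 187.9635967]
153 112
```

View pics/d.png

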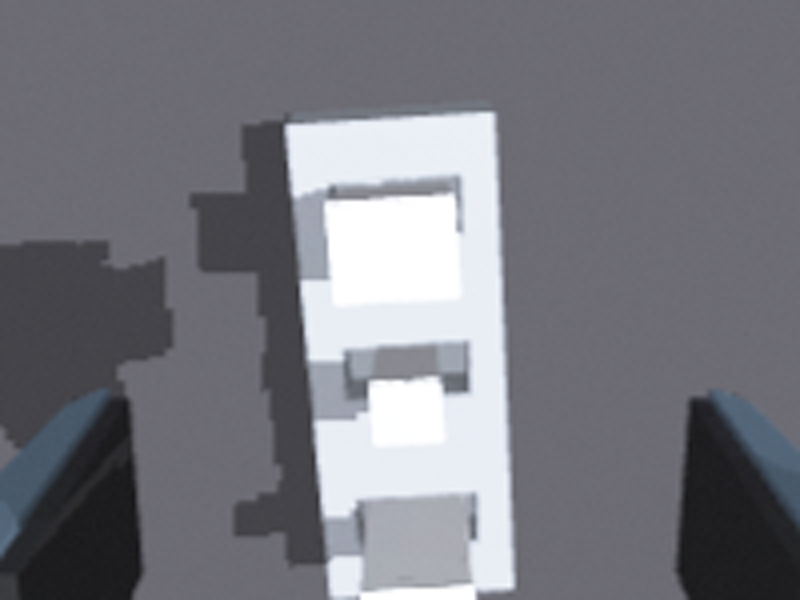

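The large wedge's top face has corners at crop pixels (325,201), (458,195), (462,300) and (332,306). The small wedge and the bar lie below it in the picture.

```bash
python3 - <<'E'
from h import *
z=np.load("wK.npz");K=tuple(z[k] for k in z.files)
f=lambda p,h:onz("",((p[0]+.5)/4-.5+153,(p[1]+.5)/4-.5+112),h,K)
c=np.array([f(p,90) for p in((325,201),(458,195),(462,300),(332,306))]);m=c.mean(0)
print(c,m,[np.linalg.norm(c[i]-c[(i+1)%4]).round(1) for i in range(4)])
d=c[0]+c[1]-c[2]-c[3];e=c[0]+c[3]-c[1]-c[2];print(np.degrees(np.arctan2(d[1],d[0])),np.degrees(np.arctan2(-e[0],e[1])))
r=f((291,122),32)-f((327,597),32);r2=f((495,113),32)-f((514,588),32)
y=[np.degrees(np.arctan2(q[1],q[0])) for q in(r,r2)];print("stand yaw",y)
print(*rows([m[0],m[1],150],np.mean(y)))
E
```

```text
[[619.5 213.6  90. ]
 [623.  176.5  90. ]
 [592.4 173.4  90. ]
 [588.8 210.8  90. ]] [605.925 193.575  90.   ] [np.float64(37.3), np.float64(30.8), np.float64(37.6), np.float64(30.8)]
5.497667485169494 5.443961332293703
stand yaw [np.float64(5.438790495827414), np.float64(6.4447393934142605)]
[ 0.0117 -0.009   0.2004] [ 0.0001 -0.0002 -0.0339]
```

```bash
python3 -m jog '0.012 -0.009 0.1 0 0 -0.029;0.012 -0.009 0.2 0 0 -0.029;0.012 -0.009 0.2 0 0 -0.029;0.012 -0.009 0.26 0 0 -0.029;0.012 -0.009 0.28 0 0 -0.029;0.012 -0.009 0.3 0 0 -0.029;0.012 -0.009 0.322 0 0 -0.029;0.012 -0.009 0.322 0 0 -0.029;0.012 -0.009 0.322 0 0 -0.029'
python3 -m jog '0 0 0 0 0 0;0 0 0 0 0 0;0 0 0 0 0 0;0 0 0 0 0 0;0 0 0 0 0 0;0 0 0 0 0 0;0 0 0 0 0 0;0 0 0 0 0 0;0 0 0 0 0 0;0 0 0 0 0 0;0 0 0 0 0 0;0 0 0 0 0 0' -1 45
```

```text
time_s: 4.82
ee_pos: [606.5, 193.6, 89.8]
ee_rot: [-180.0, -0.1, 5.5]
force: [0.6, 0.0, 0.6]
gripper_width: 91.3
time_s: 5.82
ee_pos: [606.5, 193.6, 89.7]
ee_rot: [-180.0, -0.1, 5.5]
force: [-0.6, 0.3, 0.3]
gripper_width: 35.7
```

```bash
python3 -m jog '0 0 -0.02 0 0 0;0 0 -0.06 0 0 0;0 0 -0.12 0 0 0;0 0 -0.2 0 0 0;0 0 -0.24 0 0 0;0 0 -0.24 0 0 0;0 0 -0.24 0 0 0'
python3 - <<'E'
from h import *
print(*rows([556,-155.6,180],16.3),state()["gripper_width"],state()["force"])
E
```

```text
time_s: 6.4
ee_pos: [606.8, 193.7, 211.5]
ee_rot: [-180.0, -0.2, 5.5]
force: [0.5, 0.7, -1.7]
gripper_width: 35.6
[-0.1683  0.6857  0.0619] [-0.0002 -0.0027 -0.1201] 35.63783083014872 [ 0.52515597  0.72698285 -1.67170273]
```

```bash
python3 -m jog '-0.168 0.686 0 0 0 -0.12;-0.168 0.686 0 0 0 -0.12;-0.168 0.686 0 0 0 -0.12;-0.168 0.686 0 0 0 -0.12;-0.168 0.686 0 0 0 -0.12;-0.168 0.686 0 0 0 -0.12;-0.168 0.686 0 0 0 -0.12;-0.168 0.686 0 0 0 -0.12;-0.168 0.686 0 0 0 -0.12;-0.168 0.686 0 0 0 -0.12;-0.168 0.686 0 0 0 -0.12;-0.168 0.686 0.03 0 0 -0.12;-0.168 0.686 0.05 0 0 -0.12;-0.168 0.686 0.06 0 0 -0.12;-0.168 0.686 0.06 0 0 -0.12'
python3 - <<'E'
from h import *
s=state();print(s["ee_pos"],s["ee_rot"],s["gripper_width"])
a=grab_frame("wrist");b=grab_frame("scene")
i=np.hstack([cv2.resize(a[100:250,190:320],(520,600)),cv2.resize(b[130:280,110:240],(520,600))])
cv2.imwrite("pics/e.png",cv2.resize(i,(800,462))[:,:,::-1])
print(*rows([556,-155.6,130],16.3))
E
```

```text
time_s: 7.65
ee_pos: [555.1, -154.2, 178.8]
ee_rot: [-179.9, -0.0, 16.4]
force: [-0.2, 0.0, -1.1]
gripper_width: 35.7
[ 555.10924351 -154.1990133   178.83793547] [-1.79850738e+02 -3.14587540e-02  1.63797969e+01] 35.7285563208343
[-0.0012  0.0013  0.1014] [-0.0002 -0.0024  0.0006]
```

View pics/e.png

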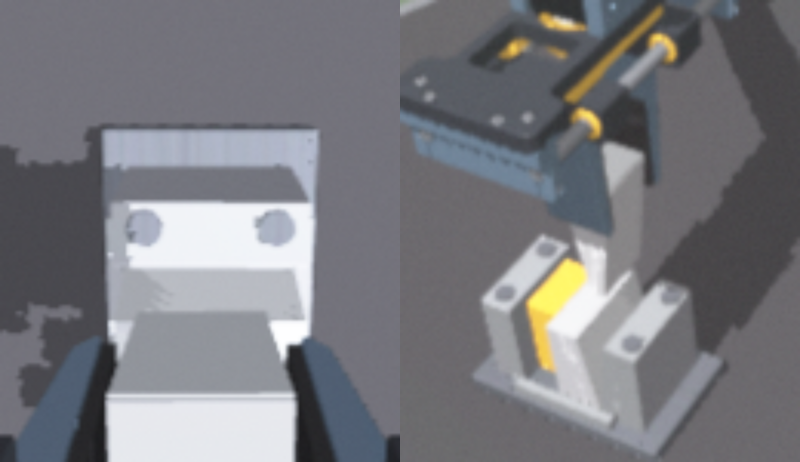

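The wedge is aligned in yaw with the slot. In the wrist crop its foot is at x 133-268, and the slot at 110-303. The scene view shows it just above the mouth, so I lower it.

```bash
python3 -m jog '-0.001 0.001 0.02 0 -0.002 0;-0.001 0.001 0.04 0 -0.002 0;-0.001 0.001 0.055 0 -0.002 0;-0.001 0.001 0.07 0 -0.002 0;-0.001 0.001 0.08 0 -0.002 0;-0.001 0.001 0.088 0 -0.002 0;-0.001 0.001 0.088 0 -0.002 0'
python3 -m jog '0 0 0.005 0 0 0;0 0 0.01 0 0 0;0 0 0.015 0 0 0;0 0 0.02 0 0 0;0 0 0.02 0 0 0'
```

```text
time_s: 8.33
ee_pos: [555.5, -155.4, 135.6]
ee_rot: [-179.9, 0.1, 16.4]
force: [0.3, -0.2, -1.3]
gripper_width: 36.0
time_s: 8.75
ee_pos: [555.6, -155.3, 125.3]
ee_rot: [-179.9, 0.0, 16.3]
force: [-0.8, 0.7, -1.3]
gripper_width: 36.1
```

```bash
python3 -m jog '0 0 0.005 0 0 0;0 0 0.01 0 0 0;0 0 0.012 0 0 0;0 0 0.012 0 0 0'; python3 -m jog '0 0 0.004 0 0 0;-0.001 0 0.008 0 0 0;-0.002 0 0.012 0 0 0;-0.002 0 0.016 0 0 0;-0.002 0 0.016 0 0 0'
```

```text
time_s: 9.08
ee_pos: [556.0, -155.4, 119.3]
ee_rot: [-179.9, -0.0, 16.3]
force: [0.9, -0.1, -1.9]
gripper_width: 35.5
time_s: 9.5
ee_pos: [554.9, -155.7, 110.9]
ee_rot: [-179.9, 0.0, 16.3]
force: [0.0, -1.0, -0.8]
gripper_width: 35.7
```

```bash
python3 - <<'E'
from h import *
a=grab_frame("wrist");b=grab_frame("side")
i=np.hstack([cv2.resize(a[100:250,190:320],(520,600)),cv2.resize(b[220:340,220:324],(520,600))])
cv2.imwrite("pics/f.png",cv2.resize(i,(800,462))[:,:,::-1])
E
```

```text
(no output)
```

View pics/f.png

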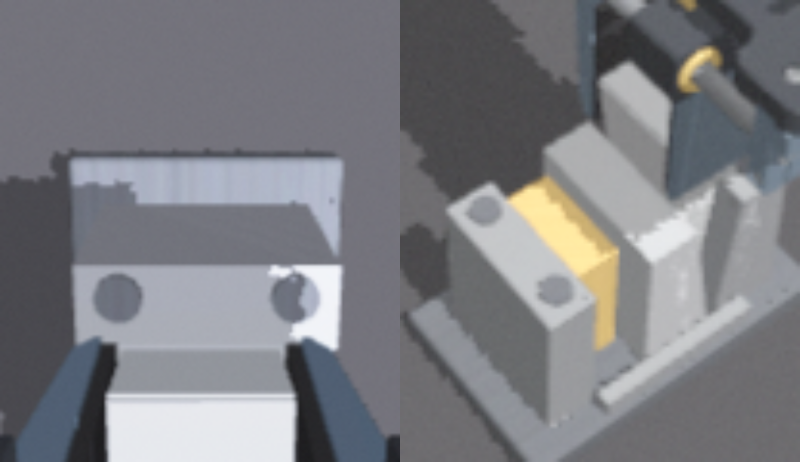

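The wedge is inside the slot and has not slipped in the grip (its top edge is still at crop row 395). The jaw is already close to the sample, so I keep driving down while watching the force.

```bash
python3 -m jog '-0.001 0 0.004 0 0 0;-0.002 0 0.008 0 0 0;-0.002 0 0.01 0 0 0;-0.002 0 0.01 0 0 0'; python3 -m jog '-0.0005 0 0.003 0 0 0;-0.0005 0 0.005 0 0 0;-0.0005 0 0.005 0 0 0' - 60;  python3 -m jog '0 0 0.003 0 0 0;0 0 0.005 0 0 0;0 0 0.005 0 0 0' 
```

```text
time_s: 9.93
ee_pos: [554.1, -155.9, 105.6]
ee_rot: [-179.9, 0.0, 16.3]
force: [1.2, -0.1, -1.4]
gripper_width: 35.7
time_s: 10.18
ee_pos: [553.7, -156.0, 102.9]
ee_rot: [-179.9, 0.0, 16.3]
force: [0.3, -0.7, 0.7]
gripper_width: 35.9
time_s: 10.43
ee_pos: [553.6, -156.2, 101.0]
ee_rot: [-179.9, 0.0, 16.3]
force: [-2.5, -0.6, 6.3]
gripper_width: 35.5
```

```bash
python3 -m jog '0 0 0.003 0 0 0;0 0 0.005 0 0 0;0 0 0.005 0 0 0';  python3 -m jog '0 0 0.004 0 0 0;0 0 0.004 0 0 0;0 0 0.004 0 0 0' 
```

```text
time_s: 10.68
ee_pos: [553.6, -156.3, 100.6]
ee_rot: [-180.0, -0.0, 16.3]
force: [-4.1, -0.2, 12.7]
gripper_width: 35.2
time_s: 10.93
ee_pos: [553.5, -156.3, 100.6]
ee_rot: [-180.0, -0.1, 16.2]
force: [-3.3, 1.1, 13.4]
gripper_width: 35.8
```

```bash
python3 -m jog '0 0 0.005 0 0 0;0 0 0.009 0 0 0;0 0 0.013 0 0 0;0 0 0.013 0 0 0';  python3 - <<'E'
from h import *
b=grab_frame("side");c=grab_frame("scene")
i=np.hstack([cv2.resize(c[180:300,120:224],(520,600)),cv2.resize(b[220:340,220:324],(520,600))])
cv2.imwrite("pics/g.png",cv2.resize(i,(800,462))[:,:,::-1])
E
```

```text
time_s: 11.27
ee_pos: [553.5, -156.3, 100.3]
ee_rot: [179.9, -0.2, 16.2]
force: [-10.7, 3.0, 38.8]
gripper_width: 35.5
```

View pics/g.png

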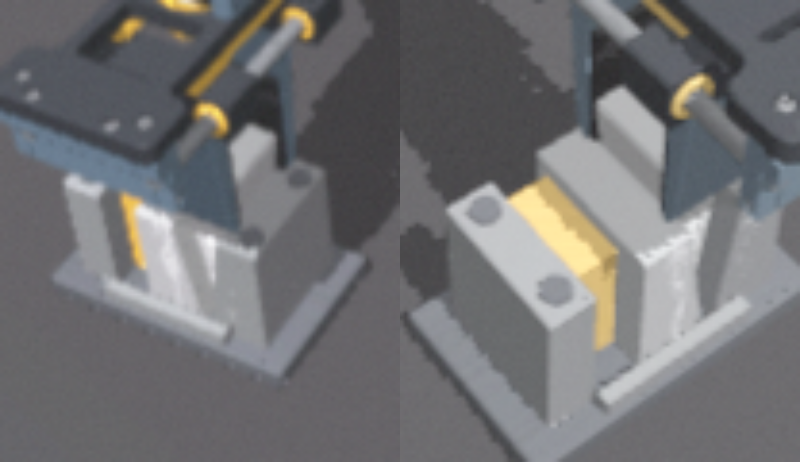

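It pushes with 39 N at a hard stop, TCP 100.3, so the foot is about 21-22 mm up. The side view shows the jaw against the sample. I now relax, release and retreat.

```bash
python3 -m jog '0 0 0 0 0 0;0 0 0 0 0 0;0 0 0 0 0 0'; python3 -m jog '0 0 0 0 0 0;0 0 0 0 0 0;0 0 0 0 0 0;0 0 0 0 0 0;0 0 0 0 0 0;0 0 0 0 0 0;0 0 0 0 0 0;0 0 0 0 0 0;0 0 0 0 0 0;0 0 0 0 0 0' 1; python3 -m jog '0 0 -0.03 0 0 0;0 0 -0.08 0 0 0;0 0 -0.16 0 0 0;0 0 -0.24 0 0 0;0 0 -0.3 0 0 0;0 0 -0.3 0 0 0;0 0 -0.3 0 0 0;0 0 -0.3 0 0 0'
python3 - <<'E'
from h import *
s=state();print(s["ee_pos"],s["ee_rot"])
K=cam("wrist");a=grab_frame("wrist");np.savez("eK.npz",*K)
M,R,t=K;p=cv2.projectPoints(np.float64([[[545,-159,85]]]),R,t,M,None)[0].ravel()
x,y=[int(v) for v in p];x0,y0=max(0,x-100),max(0,y-75);print(x0,y0)
cv2.imwrite("pics/i.png",cv2.resize(a[y0:y0+150,x0:x0+200][:,:,::-1],None,fx=4,fy=4,interpolation=cv2.INTER_CUBIC))
E
```

```text
time_s: 11.62
ee_pos: [553.5, -156.4, 100.6]
ee_rot: [179.9, -0.2, 16.1]
force: [-0.4, 0.2, 8.3]
gripper_width: 35.4
time_s: 12.45
ee_pos: [553.5, -156.4, 100.6]
ee_rot: [179.9, -0.2, 16.1]
force: [0.0, -1.1, -0.2]
gripper_width: 91.4
time_s: 13.12
ee_pos: [552.3, -156.2, 249.8]
ee_rot: [180.0, -0.2, 16.1]
force: [-0.0, 0.8, -0.8]
gripper_width: 91.3
[ 552.27076923 -156.19923676  249.82956808] [ 1.79975332e+02 -1.58299589e-01  1.61446921e+01]
155 110
```

View pics/i.png

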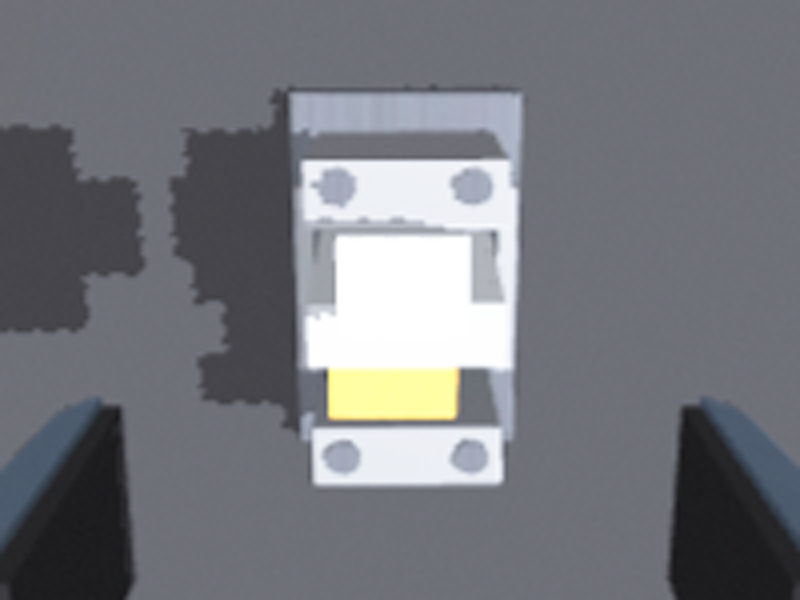

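The wedge stands in the slot, its top at about (336-472, 235-338). The jaw's back edge is at row ~369, with no gap to the sample. A quick numeric check follows, then hand-in.

```bash
python3 - <<'E'
from h import *
z=np.load("eK.npz");K=tuple(z[k] for k in z.files)
f=lambda p,h:onz("",((p[0]+.5)/4-.5+155,(p[1]+.5)/4-.5+110),h,K)
ax=np.array([np.cos(np.radians(16.3)),np.sin(np.radians(16.3)),0])
o=f((407,160),75)-29*ax;print("clamp",o,"jaw back rel",(f((410,369),75)-o)@ax,"end inner",(f((408,428),75)-o)@ax)
a,b=f((336,235),102),f((472,235),102);print("wedge top +x edge",a,b,np.linalg.norm(a-b),((a+b)/2-o)@ax-15.25, "yaw",np.degrees(np.arctan2((b-a)[0],-(b-a)[1])))
E
```

```text
clamp [ 555.96564653 -156.43933456   75.        ] jaw back rel -35.304559584184844 end inner -54.82014647622771
wedge top +x edge [ 562.9 -134.1  102. ] [ 573.1 -169.6  102. ] 36.93629651169701 -2.4112904298767397 yaw 16.030625707173783
```

```bash
python3 -c "
from workcell import *
print(state()['time_s']);print(job_done())"
```

```text
13.1667
the job is handed in; nothing more can be done
None
```

I took the large wedge from the stand, set it in the clamp's slot and pressed it down to a hard stop with about 39 N. I then relaxed the push, opened the gripper and lifted clear. The job was handed in at 13.2 s; the hand-in reports no verdict.

Last checks from the wrist camera and gripper readings:
- **Wedge:** it stands in the slot about 2.4 mm towards the sample, against 2.5 mm expected when locked. Its yaw is 16.0° and the clamp's is about 16.3°.
- **Jaw:** it has moved about 5 to 5.5 mm. That leaves about 19.5 mm to the end cheek, so with a 20 mm sample there is no gap.
- **Foot height:** about 21 mm by the gripper height, slightly below the stated 22 to 25 mm, so either the wedge shifted a little in the grip or this is measuring error.
- **Resistance:** the way down took less force than described. I saw almost none until the last 2 mm, not the 4 to 10 N given for starting the jaw.
- **Grip on the sample:** I could not measure the jaw-to-sample force directly.

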